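# Roll the roller blank into the print jig's V-nest

## Robot

A 7-joint arm with a two-finger parallel gripper is mounted at the origin on the work surface. World frame = base frame: x ahead of the robot, y to its left, z up, the work surface at z = 0. Lengths are in m, angles in rad, forces in N, time in s.
With the tool pointing down it reaches from about 0.425 to 0.875 m from the base axis. Payload 4.7 kg.
Tool frame: the origin (TCP) lies between the finger pads; the fingertips stand 14 mm ahead of it and the grasp point (between the pads) lies 5 mm behind it; z points along the fingers, y is the line along which they close (so a half turn about z gives the same grasp; the last joint's range is limited). The gripper opens to 87 mm and grips with 3 to 60 N. Pads are 19 mm wide; open, the fingers measure 117 mm over their backs; the gripper's body (75 mm by 190 mm) begins 51 mm behind the grasp point.
Start: joints at [0.014, 0.321, -0.07, 1.45, 0.023, 1.371, -0.057], TCP at [0.65, -0, 0.237] pointing down, gripper open.
Joint ranges: [-2.86, 2.86], [-0.3, 2.09], [-1.38, 1.24], [0.06, 2.45], [-1.56, 4.7], [0.09, 2.05], [-2.69, 2.69]. Speed limits (rad/s): [2.57, 2.57, 3.14, 3.14, 3.14, 3.14, 3.14].

## Interface

Orientations are given as a rotation vector (axis times angle).
In Python, from bench import ctrl gives the robot as it stands.
- The arm moves only by the tool step_arm, never from a script. Its argument "commands" is a list of rows, each an object with "travel": the shift along the tool's x, y, z in m, a list of three; "turn": the turn, a rotation vector about the tool's x, y, z in degrees, a list of three. A call has 1 to 5 rows; each row is the pose to reach, as a shift and turn from the pose commanded when the call began, along the tool's axes at that moment; what a row does not reach only later rows make up. A row lasts 1/10 s, in which the tool goes at most 50 mm and 8.59 degrees, less where a joint would pass 70% of its speed; a pose out of reach is approached as far as the arm can. A call with a gripper value outside its range is refused whole. "gripper" is the opening, from 0 (shut) to 1 (fully open), set as the call begins (left out, the last holds). The fingers move at their own pace and stop on an object; "force" is the grip in N (left out, the last holds). Time passes only in rows, so rows that repeat a pose let the fingers close. It gives the time, the measured TCP pose, the force, the opening and the grip force at its end, in the units of the state.
- ctrl.get_state(): the state, without advancing time (a new reading comes with each control period).
- ctrl.get_image(name): name is "scene" or "side" or "wrist"; returns the picture (400x640x3 uint8, red, green, blue); there is no depth.
- ctrl.camera_model(name): a dict with "fx", "fy", "cx", "cy" (pixels), "R" (3x3) and "t" (3): a world point X has camera coordinates R X + t; the wrist camera has in their place "T_tool_cam" (4x4, takes a point from camera to tool coordinates, whose origin is the TCP and whose axes are the flange's). Camera axes: x right, y down, z forward; pixel columns grow to the right and rows downward; lengths in m; the calibration is good to about 2 mm. A picture is of the moment at which its call begins: read the wrist's pose just before it. camera_model takes no time and is no camera call.
- ctrl.close_job(): hands the job in; it is judged then, once.
The state is a dict: "time": time; "joint_positions": joint angles; "qd": joint speeds; "joint_torque": joint torques, N m; "position": TCP position; "tool_rot": TCP orientation; "ft_force": force on the tool from outside, world axes, zero at the start; "torque": the same for the moment, N m; "grip_width": opening from 0.0 (shut) to 1.0 (fully open); "grip_force": force on a finger pad.
Only numpy, scipy, OpenCV 4.12 (cv2) and the standard library are available. Lean on these libraries where they do the work, as an engineer would, in place of code of your own. Each camera call takes 0.05 s, during which the arm holds its last target. There are 200 camera calls.

## Task

The round aluminium bar lying on the bench has to be loaded into the dark V-nest of the print jig. Push it by its side so that it rolls along the bench, up the ramp and into the V, then push on its end until its other end is home against the upright stop block. Only push with the fingers, never lift the bar, and leave everything else on the bench where it is.

Things in the scene. Friction and masses are not known exactly. Their poses are not given: they have to be found in the camera images.
- bar: Lying solid round aluminium bar to be loaded: 40 mm diameter, 120 mm long, about 0.4 kg, smooth (friction about 0.35 on all), rolls on a few cm if let go gently. Origin at its centre, on the axis; x along the axis; y and z turn as it rolls (z up at first). It starts 175 to 225 mm left or right of the V, within 0.2 rad of parallel to it, its centre 30 to 50 mm short of home along the jig's x.
- jig: Print jig fixed to the bench, dark steel. Origin on the bench under the middle of the V; x along the V (about away from the robot) towards the stop, z up. V and ramps span x -80 to 80 mm. The V opens 120 degrees: bottom at y 0, 2 mm high, flanks up to 14 mm high lips at y +-21 mm; plain ramps fall from the lips to the bench at y +-81 mm. Open at its -x end.
- jig_home (a point): Where the centre of the bar lies when home: on the middle plane of the V, 25 mm above the bench, 60 mm before the stop face (jig frame 20, 0, 25 mm). Axes as the jig's.
- jig_stop (a point): Middle of the stop face that the bar's far end must meet (jig frame x 80 mm, 25 mm high). The aluminium stop block behind it is 64 mm wide (y), 42 mm high, 20 mm thick; a black thumb knob follows, up to 50 mm behind the face.
- tin: Bystander: ink can standing upright, 68 mm diameter, 75 mm high, on the side of the jig opposite the bar. Origin at the centre of its underside.
- stub: Bystander: short aluminium round standing on end, 40 mm diameter, 70 mm high, beyond the left of the jig. Origin at the centre of its underside.
- pad: Bystander: grey cone-shaped printing pad on a 60 mm square wooden base, 51 mm high, beyond the right of the jig. Origin at the centre of its underside.
- spatula: Bystander: spatula lying at the left, 200 mm long. Origin under its middle.
- screwdriver: Bystander: screwdriver lying at the right, 180 mm long. Origin under its middle.
Not all that is in view belongs to the job. Leave any yellow look-alike of the bar alone.

How it is judged:
On the way, in this order (a step that is already met when the one before it is completed fails the run):
1. the bar rolls along the bench (its own z axis turns past 2 rad from upright) before it reaches the ramp (angle between bar's own z axis and vertical above 2 rad and (y of bar in the frame of jig above 0.083 m or y of bar in the frame of jig below -0.083 m) and height (world z) of bar below 0.026 m), for 0.02 s.
2. it goes up the ramp resting on the jig (contact force between bar and jig above 0.3 N and height (world z) of bar between 0.022 and 0.038 m and (y of bar in the frame of jig between 0.024 and 0.08 m or y of bar in the frame of jig between -0.08 and -0.024 m)), for 0.05 s.
3. it lies in the V (y of bar in the frame of jig between -0.006 and 0.006 m and height (world z) of bar below 0.029 m and angle between the x axis of bar and the x axis of jig, either way round below 0.08 rad), for 0.2 s.
At the end, for the whole second after the job is handed in: The bar lies at rest in the V (centre within 4 mm of the V's middle plane and about 25 mm above the bench, axis within 0.04 rad of the V's) with its end within 3.5 mm of the stop; every bystander is within 20 mm of where it stood (y of bar in the frame of jig between -0.004 and 0.004 m and x of bar in the frame of jig between 0.0165 and 0.0225 m and height (world z) of bar between 0.022 and 0.0285 m and angle between the x axis of bar and the x axis of jig, either way round below 0.04 rad and linear speed of bar below 0.01 m/s and angular speed of bar below 0.15 rad/s and distance of each of tin, stub, pad, spatula, screwdriver from where it was at the start of the episode below 0.02 m); the robot touches nothing.
It fails at once if the bar is lifted off what it rests on (over 6 mm above the bench beside the jig, or 6 mm above the lips anywhere) (height (world z) of bar above 0.04 m or ((y of bar in the frame of jig above 0.1 m or y of bar in the frame of jig below -0.1 m or x of bar in the frame of jig below -0.17 m) and height (world z) of bar above 0.026 m)).
It fails at once if the bar is tipped up on end (angle between bar's own x axis and vertical below 1.27 rad).
It fails at once if the bar is tipped up on end (angle between bar's own x axis and vertical above 1.87 rad).
It fails at once if a bystander is knocked or moved by more than 20 mm (distance of any of tin, stub, pad, spatula, screwdriver from where it was at the start of the episode above 0.02 m).
It also fails if it takes over 61 s, if anything falls off the work surface, if the arm or the gripper's body presses on something with over 40 N, if the wrist force passes 120 N, or if a joint passes its speed limit or range.

## Working session

There is one attempt and no reset: what is moved stays moved. The work goes in short steps, Python scripts to look and compute and a tool call to move; the robot and the scene stay as the last step left them, time stands still between calls to the robot, and variables do not carry over. Pictures are saved under pics/ and viewed, at most 10 in all, crops included, and the job is handed in when it is done.

Besides the shell and the picture viewer there is one more tool, called after "Emit:" as name([rows], argument=value, ...), one row to a line, values as JSON. step_arm: Moves the arm, as the interface text tells. Its arguments: {"type":"object","properties":{"commands":{"type":"array"},"gripper":{"type":"number"},"force":{"type":"number"}},"required":["commands"]}

```bash
ls; mkdir -p pics
cat > h.py <<'E'
import numpy as np, cv2, json
from scipy.spatial.transform import Rotation as Rn
from bench import ctrl
def cam(n):
    m=ctrl.camera_model(n)
    if n=="wrist":
        s=ctrl.get_state(); T=np.eye(4); T[:3,:3]=Rn.from_rotvec(s["tool_rot"]).as_matrix(); T[:3,3]=s["position"]
        W=np.linalg.inv(T@np.array(m["T_tool_cam"])); R,t=W[:3,:3],W[:3,3]
    else: R,t=np.array(m["R"]),np.array(m["t"])
    K=np.array([[m["fx"],0,m["cx"]],[0,m["fy"],m["cy"]],[0,0,1]]); return K,R,t
def snap(n,f):
    C=cam(n); im=ctrl.get_image(n); cv2.imwrite("pics/"+f,im[:,:,::-1]); np.savez("pics/"+f+".npz",K=C[0],R=C[1],t=C[2]); return im
def ray(f,uv,z):
    d=np.load("pics/"+f+".npz"); K,R,t=d["K"],d["R"],d["t"]
    c=-R.T@t; v=R.T@np.linalg.inv(K)@np.array([uv[0],uv[1],1.]); return c+v*(z-c[2])/v[2]
def proj(f,X):
    d=np.load("pics/"+f+".npz"); p=d["K"]@(d["R"]@np.array(X)+d["t"]); return p[:2]/p[2]
E
python3 - <<'E'
from h import *
for n in ("scene","side","wrist"):
    snap(n,n+"0.png"); K,R,t=cam(n); print(n,K[0,0],-R.T@t)
s=ctrl.get_state(); print(s["position"],s["tool_rot"],s["time"])
E
```

```text
pics
scene 483.81102389396295 [ 1.33186182 -1.02754253  0.93038599]
side 429.74610950535276 [ 0.47984729 -0.90491375  0.76620814]
wrist 286.45584828798104 [0.64925952 0.07378472 0.38473504]
[ 6.49607135e-01 -4.70008462e-05  2.35704811e-01] [-2.22072890e+00 -2.22073448e+00  1.67497129e-03] 0.15
```

View pics/scene0.png

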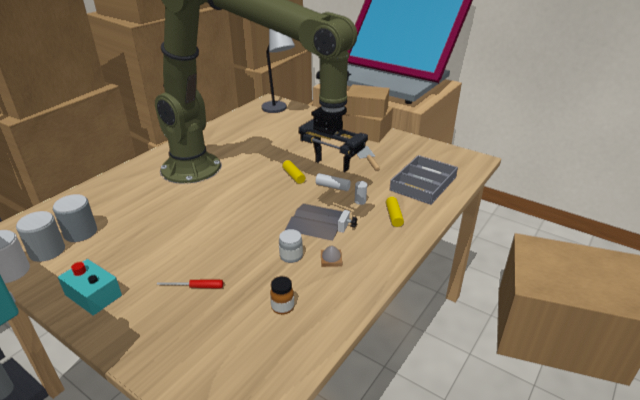

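View pics/side0.png

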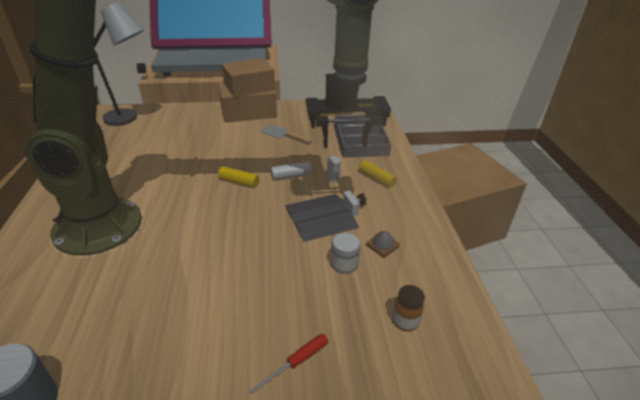

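View pics/wrist0.png

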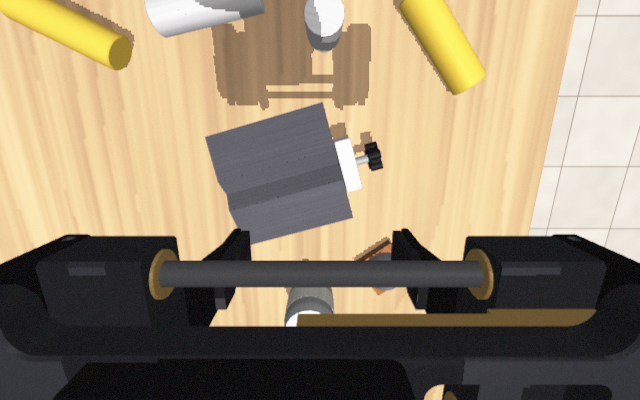

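The wrist view shows the jig: V line about (232,192) to (335,160), ramp foot corners (206,137) and (322,103), stop (347,165). The bar is at (148–262, 0–35), the stub at (325,20), and the yellow look-alikes at (125,55) and (465,80).

Run:
```python
from h import *
f="wrist0.png"
for n,uv,z in [("jigLnear",(206,137),0),("jigLfar",(322,103),0),("jigRfar",(352,215),0),("jigRnear",(250,244),0),("stopR",(362,188),.042),("stopL",(346,138),.042),("stopfaceL",(336,141),.042),("stubtop",(325,10),.07),("stub",(325,40),0),("yelend",(121,54),.02),("yel2near",(462,92),0.0),("barnearR",(262,12),.02),("barnearL",(160,35),.01)]:
    print(n,ray(f,uv,z).round(3))
for n,uv,z in [("barendR",(309,168),.02),("barendL",(273,172),.02),("stub",(333,180),0),("stubtop",(335,160),.07),("spat",(287,135),0),("yel1R",(256,180),.02),("yel1L",(221,175),.02),("tin",(345,240),.075),("pad",(382,244),0)]:
    print("side",n,ray("side0.png",uv,z).round(3))
im=cv2.imread("pics/side0.png")[110:260,200:420]; cv2.imwrite("pics/sidec.png",cv2.resize(im,None,fx=3.5,fy=3.5,interpolation=cv2.INTER_CUBIC))
```

```text
jigLnear [0.497 0.051 0.   ]
jigLfar [0.65  0.093 0.   ]
jigRfar [ 0.693 -0.057  0.   ]
jigRnear [ 0.545 -0.102  0.   ]
stopR [ 0.699 -0.008  0.042]
stopL [0.678 0.052 0.042]
stopfaceL [0.666 0.049 0.042]
stubtop [0.652 0.174 0.07 ]
stub [0.653 0.165 0.   ]
yelend [0.417 0.146 0.02 ]
yel2near [0.826 0.106 0.   ]
barnearR [0.583 0.188 0.02 ]
barnearL [0.46  0.168 0.01 ]
side barendR [0.582 0.204 0.02 ]
side barendL [0.47 0.19 0.02]
side stub [0.653 0.162 0.   ]
side stubtop [0.656 0.166 0.07 ]
side spat [0.524 0.45  0.   ]
side yel1R [0.418 0.151 0.02 ]
side yel1L [0.313 0.185 0.02 ]
side tin [ 0.632 -0.184  0.075]
side pad [ 0.741 -0.128  0.   ]
```

View pics/sidec.png

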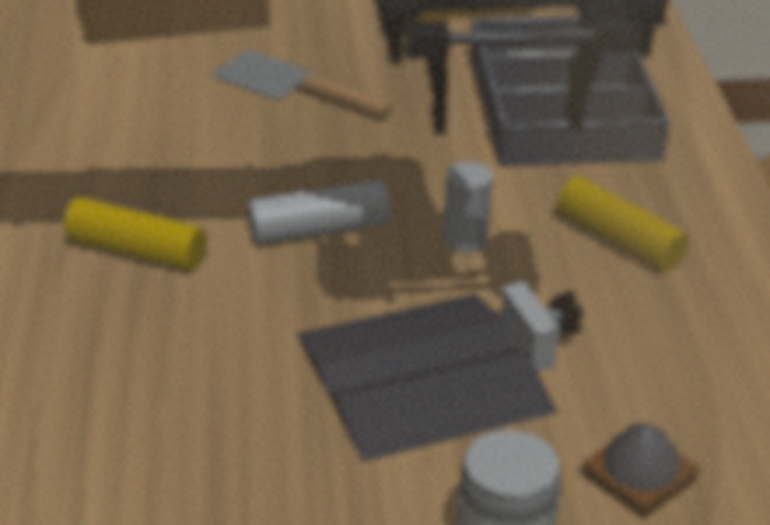

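The side crop agrees. The jig centre is about (0.596, -0.004) with yaw about 16°. The bar's ends are at about (0.470, 0.190) and (0.582, 0.204), which puts the bar in jig coordinates at about (-0.012, 0.214). I'll move part way and turn the tool to the jig's yaw, then take a closer look.

Emit:
step_arm([
  {"travel": [0.03, -0.035, 0], "turn": [0, 0, -8]},
  {"travel": [0.06, -0.07, 0], "turn": [0, 0, -16]},
  {"travel": [0.09, -0.11, 0], "turn": [0, 0, -16]},
  {"travel": [0.09, -0.11, 0], "turn": [0, 0, -16]},
  {"travel": [0.09, -0.11, 0], "turn": [0, 0, -16]},
], gripper=1)

```text
time: 0.65
position: [0.5394, 0.0907, 0.2368]
tool_rot: [1.887, 2.51, -0.0]
ft_force: [0.3, -0.2, 0.3]
grip_width: 0.996
grip_force: 0.0
```

Run:
```python
from h import *
snap("wrist","w1.png"); s=ctrl.get_state(); print(s["position"],s["time"]); print(Rn.from_rotvec(s["tool_rot"]).as_matrix().round(3))
```

```text
[0.54033055 0.08946947 0.23680454] 0.7
[[-0.276  0.961  0.001]
 [ 0.961  0.276 -0.001]
 [-0.001  0.001 -1.   ]]
```

View pics/w1.png

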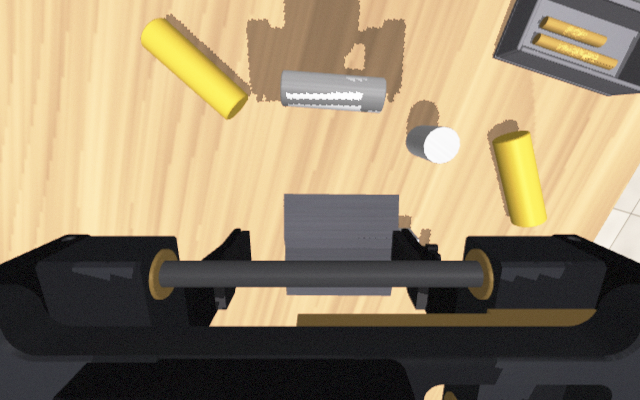

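The jig's left foot edge runs (285,194) to (398,195), so the tool is square to the jig. The bar's corners are (282,71), (386,80), (384,111) and (281,100). The stub's foot is at about (420,145) and the yellow end at (232,112).

Run:
```python
from h import *
f="w1.png"; a=np.deg2rad(16); R=np.array([[np.cos(a),np.sin(a)],[-np.sin(a),np.cos(a)]])
A,B=ray(f,(285,194),0)[:2],ray(f,(398,195),0)[:2]
print("foot",A.round(3),B.round(3),np.linalg.norm(B-A),np.rad2deg(np.arctan2(*(B-A)[::-1])))
o=(A+B)/2-R.T@[0,.081]; print("jig o",o.round(4))
for n,uv,z in [("barL",(281,86),.02),("barR",(385,95),.02),("stub",(421,146),0),("yel",(232,115),.0),("tcp",None,0)]:
    X=ray(f,uv,z)[:2] if uv else ctrl.get_state()["position"][:2]
    print(n,np.round(X,3),(R@(X-o)).round(4))
```

```text
foot [0.498 0.051] [0.65  0.093] 0.15735089749644116 15.655234360774175
jig o [ 0.5963 -0.0056]
barL [0.462 0.185] [-0.0768  0.2198]
barR [0.584 0.21 ] [0.0479 0.2101]
stub [0.656 0.165] [0.1041 0.1479]
yel [0.407 0.134] [-0.1438  0.1867]
tcp [0.54  0.089] [-0.0276  0.1068]
```

Emit:
step_arm([
  {"travel": [0.05, 0.003, 0], "turn": [0, 0, 0]},
  {"travel": [0.1, 0.006, 0], "turn": [0, 0, 0]},
  {"travel": [0.14, 0.01, 0.01], "turn": [0, 0, 0]},
  {"travel": [0.168, 0.01, 0.04], "turn": [0, 0, 0]},
  {"travel": [0.168, 0.01, 0.08], "turn": [0, 0, 0]},
])

```text
time: 1.2
position: [0.5041, 0.2598, 0.1576]
tool_rot: [1.884, 2.514, 0.01]
ft_force: [0.5, -0.1, -1.3]
grip_width: 1.004
grip_force: 0.0
```

Emit:
step_arm([
  {"travel": [0, 0, 0.04], "turn": [0, 0, 0]},
  {"travel": [0, 0, 0.08], "turn": [0, 0, 0]},
  {"travel": [0, 0, 0.11], "turn": [0, 0, 0]},
  {"travel": [0, 0, 0.127], "turn": [0, 0, 0]},
  {"travel": [0, 0, 0.127], "turn": [0, 0, 0]},
])

```text
time: 1.7
position: [0.5026, 0.2518, 0.0261]
tool_rot: [-1.892, -2.504, 0.009]
ft_force: [0.1, -0.7, 0.3]
grip_width: 0.999
grip_force: 0.0
```

```bash
cat >> h.py <<'E'
O=np.array([.5963,-.0055]); a=np.deg2rad(16); RJ=np.array([[np.cos(a),np.sin(a)],[-np.sin(a),np.cos(a)]])
def tcpj():
    s=ctrl.get_state(); p=np.array(s["position"]); print("tcp jig",(RJ@(p[:2]-O)).round(4),"z",p[2].round(4),"t",s["time"],"F",np.round(s["ft_force"],1))
E
python3 - <<'E'
from h import *
tcpj()
snap("wrist","w2.png");
E
```

```text
tcp jig [-0.0192  0.2731] z 0.0261 t 1.7 F [ 0.1 -0.7  0.3]
```

View pics/w2.png

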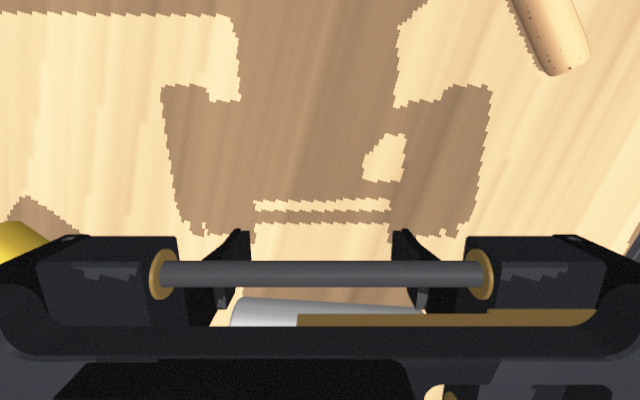

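The picture shows the fingers down behind the bar, with the bar's back edge at (230–425, 298–310). I start rolling it gently.

Emit:
step_arm([
  {"travel": [-0.006, 0, 0], "turn": [0, 0, 0]},
  {"travel": [-0.012, 0, 0], "turn": [0, 0, 0]},
  {"travel": [-0.018, 0, 0], "turn": [0, 0, 0]},
  {"travel": [-0.024, 0, 0], "turn": [0, 0, 0]},
  {"travel": [-0.03, 0, 0], "turn": [0, 0, 0]},
])

```text
time: 2.25
position: [0.512, 0.2251, 0.0302]
tool_rot: [1.891, 2.508, 0.002]
ft_force: [-0.5, 1.6, 0.1]
grip_width: 1.003
grip_force: 0.6
```

Emit:
step_arm([
  {"travel": [-0.007, 0, 0], "turn": [0, 0, 0]},
  {"travel": [-0.014, 0, 0], "turn": [0, 0, 0]},
  {"travel": [-0.021, 0, 0], "turn": [0, 0, 0]},
  {"travel": [-0.028, 0, 0], "turn": [0, 0, 0]},
  {"travel": [-0.035, 0, 0], "turn": [0, 0, 0]},
])

```text
time: 2.75
position: [0.5214, 0.1911, 0.0295]
tool_rot: [1.891, 2.509, -0.0]
ft_force: [0.2, 0.7, -0.2]
grip_width: 0.999
grip_force: 0.1
```

Emit:
step_arm([
  {"travel": [-0.007, 0, 0], "turn": [0, 0, 0]},
  {"travel": [-0.014, 0, 0], "turn": [0, 0, 0]},
  {"travel": [-0.021, 0, 0], "turn": [0, 0, 0]},
  {"travel": [-0.028, 0, 0], "turn": [0, 0, 0]},
  {"travel": [-0.035, 0, 0], "turn": [0, 0, 0]},
])

```text
time: 3.25
position: [0.531, 0.1576, 0.0296]
tool_rot: [1.891, 2.509, -0.0]
ft_force: [0.4, 0.5, 0.7]
grip_width: 1.001
grip_force: 0.1
```

Run:
```python
from h import *
tcpj()
snap("side","s1.png"); im=cv2.imread("pics/s1.png")[110:260,200:420]; cv2.imwrite("pics/s1c.png",cv2.resize(im,None,fx=3.5,fy=3.5,interpolation=cv2.INTER_CUBIC))
```

```text
tcp jig [-0.0178  0.1747] z 0.0296 t 3.25 F [0.4 0.5 0.7]
```

View pics/s1c.png

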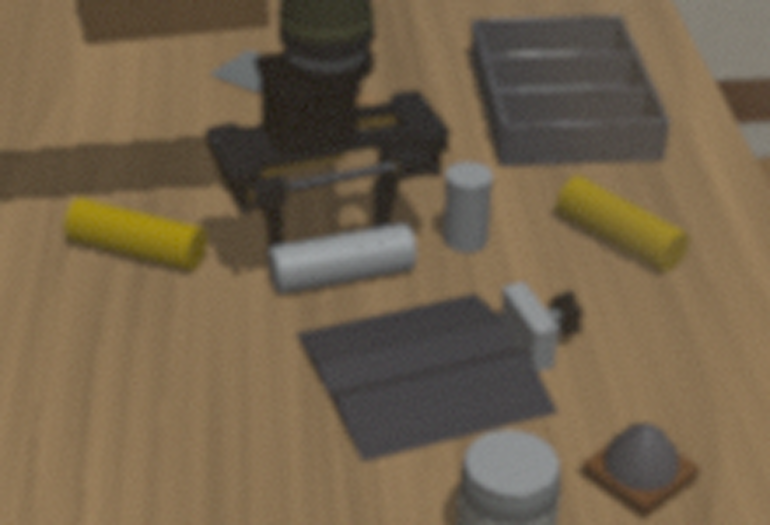

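The bar now lies parallel to the jig at (275–415, 225–290) in the crop, tight against both fingers. I carry on to the ramp and raise the tool as the bar climbs.

Emit:
step_arm([
  {"travel": [-0.007, 0, 0], "turn": [0, 0, 0]},
  {"travel": [-0.014, 0, 0], "turn": [0, 0, 0]},
  {"travel": [-0.021, 0, 0], "turn": [0, 0, 0]},
  {"travel": [-0.028, 0, 0], "turn": [0, 0, 0]},
  {"travel": [-0.035, 0, 0], "turn": [0, 0, 0]},
])

```text
time: 3.8
position: [0.5407, 0.1238, 0.0296]
tool_rot: [1.891, 2.509, -0.0]
ft_force: [-0.3, 0.9, 0.8]
grip_width: 1.001
grip_force: 0.1
```

Emit:
step_arm([
  {"travel": [-0.006, 0, 0], "turn": [0, 0, 0]},
  {"travel": [-0.012, 0, 0], "turn": [0, 0, 0]},
  {"travel": [-0.018, 0, 0], "turn": [0, 0, 0]},
  {"travel": [-0.024, 0, 0], "turn": [0, 0, 0]},
  {"travel": [-0.03, 0, -0.001], "turn": [0, 0, 0]},
])

```text
time: 4.3
position: [0.5485, 0.0966, 0.0307]
tool_rot: [-1.889, -2.508, -0.002]
ft_force: [-1.9, 4.9, 3.7]
grip_width: 1.001
grip_force: 2.5
```

Emit:
step_arm([
  {"travel": [-0.005, 0, -0.001], "turn": [0, 0, 0]},
  {"travel": [-0.01, 0, -0.002], "turn": [0, 0, 0]},
  {"travel": [-0.015, 0, -0.003], "turn": [0, 0, 0]},
  {"travel": [-0.02, 0, -0.0045], "turn": [0, 0, 0]},
  {"travel": [-0.025, 0, -0.006], "turn": [0, 0, 0]},
])

```text
time: 4.8
position: [0.5559, 0.0718, 0.0369]
tool_rot: [-1.89, -2.51, -0.001]
ft_force: [-2.4, 4.7, 2.4]
grip_width: 1.003
grip_force: 2.4
```

Run:
```python
from h import *
tcpj()
snap("side","s2.png"); im=cv2.imread("pics/s2.png")[110:260,200:420]; cv2.imwrite("pics/s2c.png",cv2.resize(im,None,fx=3.5,fy=3.5,interpolation=cv2.INTER_CUBIC))
```

```text
tcp jig [-0.0176  0.0854] z 0.0369 t 4.8 F [-2.4  4.7  2.4]
```

View pics/s2c.png

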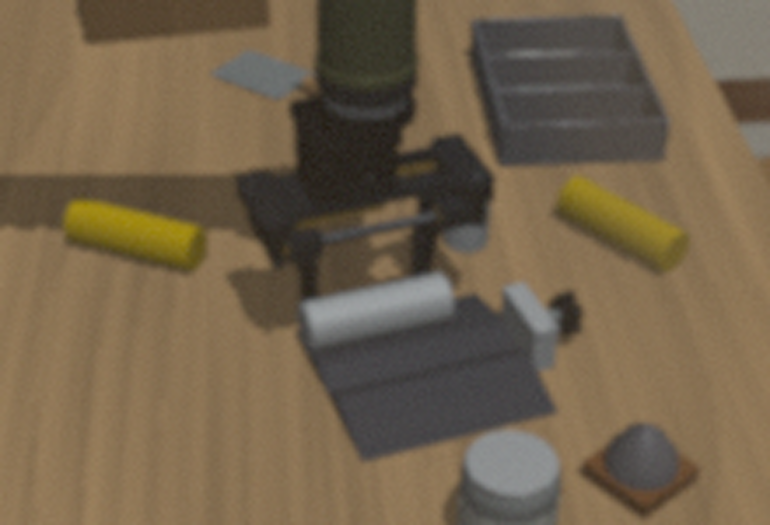

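The bar is on the ramp at (303–455, 275–345) in the crop, parallel to the V. I continue slowly over the lip.

Emit:
step_arm([
  {"travel": [-0.004, 0, -0.001], "turn": [0, 0, 0]},
  {"travel": [-0.008, 0, -0.002], "turn": [0, 0, 0]},
  {"travel": [-0.012, 0, -0.003], "turn": [0, 0, 0]},
  {"travel": [-0.016, 0, -0.004], "turn": [0, 0, 0]},
  {"travel": [-0.02, 0, -0.005], "turn": [0, 0, 0]},
])

```text
time: 5.35
position: [0.5612, 0.0522, 0.0416]
tool_rot: [-1.89, -2.509, 0.0]
ft_force: [-2.0, 4.4, 3.1]
grip_width: 1.0
grip_force: 2.4
```

Emit:
step_arm([
  {"travel": [-0.003, 0, -0.001], "turn": [0, 0, 0]},
  {"travel": [-0.006, 0, -0.0015], "turn": [0, 0, 0]},
  {"travel": [-0.009, 0, -0.002], "turn": [0, 0, 0]},
  {"travel": [-0.012, 0, -0.003], "turn": [0, 0, 0]},
  {"travel": [-0.015, 0, -0.003], "turn": [0, 0, 0]},
])

```text
time: 5.85
position: [0.5655, 0.0357, 0.0443]
tool_rot: [1.891, 2.507, -0.003]
ft_force: [0.2, 0.7, 1.0]
grip_width: 1.002
grip_force: 0.0
```

Emit:
step_arm([
  {"travel": [-0.002, 0, 0], "turn": [0, 0, 0]},
  {"travel": [-0.004, 0, 0], "turn": [0, 0, 0]},
  {"travel": [-0.004, 0, 0], "turn": [0, 0, 0]},
  {"travel": [-0.004, 0, 0], "turn": [0, 0, 0]},
  {"travel": [-0.004, 0, 0], "turn": [0, 0, 0]},
])

```text
time: 6.35
position: [0.5664, 0.0342, 0.0445]
tool_rot: [1.89, 2.509, -0.0]
ft_force: [0.2, 0.0, -0.2]
grip_width: 1.001
grip_force: 0.0
```

Run:
```python
from h import *
tcpj()
snap("side","s3.png"); im=cv2.imread("pics/s3.png")[110:260,200:420]; cv2.imwrite("pics/s3c.png",cv2.resize(im,None,fx=3.5,fy=3.5,interpolation=cv2.INTER_CUBIC))
```

```text
tcp jig [-0.0178  0.0464] z 0.0445 t 6.35 F [ 0.2  0.  -0.2]
```

View pics/s3c.png

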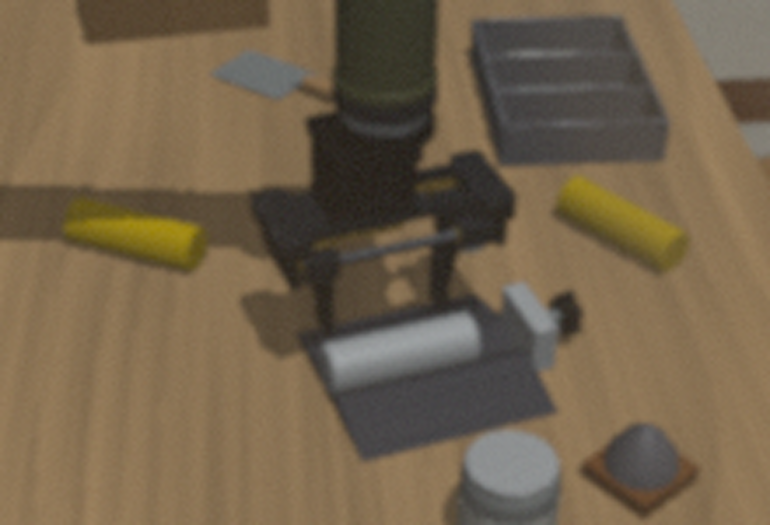

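The bar lies in the V at (325–480, 315–390) in the crop. I lift off, move to the open end and close the fingers.

Emit:
step_arm([
  {"travel": [0.004, 0, -0.03], "turn": [0, 0, 0]},
  {"travel": [0.004, 0, -0.06], "turn": [0, 0, 0]},
  {"travel": [-0.02, -0.05, -0.06], "turn": [0, 0, 0]},
  {"travel": [-0.046, -0.09, -0.06], "turn": [0, 0, 0]},
  {"travel": [-0.046, -0.105, -0.06], "turn": [0, 0, 0]},
])

```text
time: 6.9
position: [0.4754, -0.0436, 0.1045]
tool_rot: [1.897, 2.504, -0.004]
ft_force: [0.5, -0.9, -0.7]
grip_width: 0.998
grip_force: 0.0
```

Emit:
step_arm([
  {"travel": [0, 0, 0], "turn": [0, 0, 0]},
  {"travel": [0, 0, 0], "turn": [0, 0, 0]},
  {"travel": [0, 0, 0], "turn": [0, 0, 0]},
  {"travel": [0, 0, 0], "turn": [0, 0, 0]},
  {"travel": [0, 0, 0], "turn": [0, 0, 0]},
], gripper=0, force=20)

```text
time: 7.4
position: [0.4788, -0.0383, 0.1044]
tool_rot: [-1.889, -2.51, -0.0]
ft_force: [0.5, 0.0, -0.1]
grip_width: 0.628
grip_force: 0.0
```

Run:
```python
from h import *
tcpj(); print(ctrl.get_state()["grip_width"])
for uv,z in [((333,365),.025),((475,335),.025)]:
    X=ray("s3.png",(200+uv[0]/3.5,110+uv[1]/3.5),z); print((RJ@(X[:2]-O)).round(4))
snap("wrist","w4.png")
```

```text
tcp jig [-0.122   0.0009] z 0.1044 t 7.4 F [ 0.5  0.  -0.1]
0.627663180992635
[-0.0732  0.0032]
[ 0.0437 -0.0009]
```

View pics/w4.png

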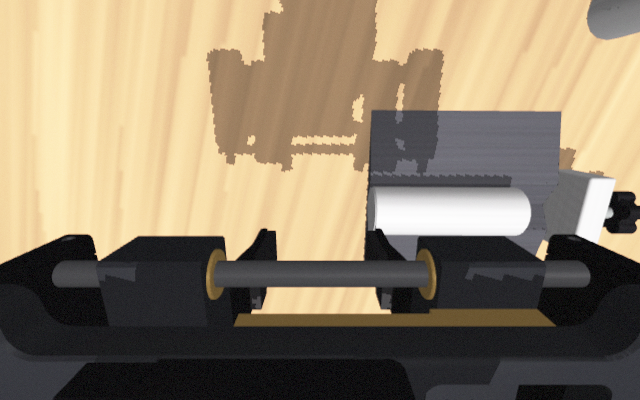

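The bar sits in the V from (370,212) to (530,212), parallel to it, about 30 mm short of the stop. The fingers are still closing.

Emit:
step_arm([
  {"travel": [0, 0, 0], "turn": [0, 0, 0]},
  {"travel": [0, 0, 0], "turn": [0, 0, 0]},
  {"travel": [0, 0, 0], "turn": [0, 0, 0]},
  {"travel": [0, 0, 0], "turn": [0, 0, 0]},
  {"travel": [0, 0, 0], "turn": [0, 0, 0]},
])

```text
time: 7.95
position: [0.4782, -0.0391, 0.1046]
tool_rot: [1.891, 2.509, 0.0]
ft_force: [0.9, 0.1, -0.4]
grip_width: 0.127
grip_force: 0.0
```

Emit:
step_arm([
  {"travel": [0, 0, 0], "turn": [0, 0, 0]},
  {"travel": [0, 0, 0], "turn": [0, 0, 0]},
  {"travel": [0, 0, 0], "turn": [0, 0, 0]},
  {"travel": [0, 0, 0], "turn": [0, 0, 0]},
  {"travel": [0, 0, 0], "turn": [0, 0, 0]},
])

```text
time: 8.45
position: [0.4782, -0.0391, 0.1046]
tool_rot: [1.891, 2.509, 0.0]
ft_force: [-0.3, 0.3, -0.1]
grip_width: 0.008
grip_force: 0.0
```

Emit:
step_arm([
  {"travel": [0, 0, 0.03], "turn": [0, 0, 0]},
  {"travel": [0, 0, 0.055], "turn": [0, 0, 0]},
  {"travel": [0, 0, 0.074], "turn": [0, 0, 0]},
  {"travel": [0, 0.003, 0.074], "turn": [0, 0, 0]},
  {"travel": [0, 0.006, 0.074], "turn": [0, 0, 0]},
])

```text
time: 8.95
position: [0.4843, -0.0373, 0.0308]
tool_rot: [-1.891, -2.509, -0.0]
ft_force: [-0.1, -0.2, 0.3]
grip_width: 0.007
grip_force: 0.0
```

Emit:
step_arm([
  {"travel": [0, 0.006, 0], "turn": [0, 0, 0]},
  {"travel": [0, 0.012, 0], "turn": [0, 0, 0]},
  {"travel": [0, 0.018, 0], "turn": [0, 0, 0]},
  {"travel": [0, 0.022, 0], "turn": [0, 0, 0]},
  {"travel": [0, 0.026, 0], "turn": [0, 0, 0]},
])

```text
time: 9.45
position: [0.5092, -0.0302, 0.0307]
tool_rot: [-1.89, -2.509, 0.001]
ft_force: [-4.4, -0.2, 1.2]
grip_width: 0.004
grip_force: 2.0
```

Emit:
step_arm([
  {"travel": [0, 0.003, 0], "turn": [0, 0, 0]},
  {"travel": [0, 0.006, 0], "turn": [0, 0, 0]},
  {"travel": [0, 0.009, 0], "turn": [0, 0, 0]},
  {"travel": [0, 0.012, 0], "turn": [0, 0, 0]},
  {"travel": [0, 0.015, 0], "turn": [0, 0, 0]},
])

```text
time: 9.95
position: [0.5221, -0.0266, 0.0304]
tool_rot: [-1.89, -2.507, 0.004]
ft_force: [-5.7, -1.4, 4.3]
grip_width: 0.005
grip_force: 2.9
```

Emit:
step_arm([
  {"travel": [0, 0.002, 0], "turn": [0, 0, 0]},
  {"travel": [0, 0.004, 0], "turn": [0, 0, 0]},
  {"travel": [0, 0.006, 0], "turn": [0, 0, 0]},
  {"travel": [0, 0.008, 0], "turn": [0, 0, 0]},
  {"travel": [0, 0.01, 0], "turn": [0, 0, 0]},
])

```text
time: 10.45
position: [0.533, -0.0234, 0.0305]
tool_rot: [-1.891, -2.509, 0.0]
ft_force: [-3.1, -0.9, 3.1]
grip_width: 0.005
grip_force: 2.2
```

Emit:
step_arm([
  {"travel": [0, 0.0015, 0], "turn": [0, 0, 0]},
  {"travel": [0, 0.003, 0], "turn": [0, 0, 0]},
  {"travel": [0, 0.0045, 0], "turn": [0, 0, 0]},
  {"travel": [0, 0.006, 0], "turn": [0, 0, 0]},
  {"travel": [0, 0.007, 0], "turn": [0, 0, 0]},
])

```text
time: 10.95
position: [0.5399, -0.0214, 0.0305]
tool_rot: [1.891, 2.509, 0.0]
ft_force: [-4.4, -1.3, 3.3]
grip_width: 0.004
grip_force: 1.9
```

Emit:
step_arm([
  {"travel": [0, 0.001, 0], "turn": [0, 0, 0]},
  {"travel": [0, 0.002, 0], "turn": [0, 0, 0]},
])

```text
time: 11.15
position: [0.5417, -0.0208, 0.0306]
tool_rot: [1.891, 2.509, 0.0]
ft_force: [-3.5, -1.6, 1.5]
grip_width: 0.007
grip_force: 1.9
```

Emit:
step_arm([
  {"travel": [0, 0.001, 0], "turn": [0, 0, 0]},
  {"travel": [0, 0.002, 0], "turn": [0, 0, 0]},
])

```text
time: 11.35
position: [0.5436, -0.0203, 0.0305]
tool_rot: [1.891, 2.509, 0.0]
ft_force: [-2.7, -1.0, 1.9]
grip_width: 0.006
grip_force: 1.8
```

Emit:
step_arm([
  {"travel": [0, 0.001, 0], "turn": [0, 0, 0]},
  {"travel": [0, 0.002, 0], "turn": [0, 0, 0]},
])

```text
time: 11.55
position: [0.5456, -0.0197, 0.0306]
tool_rot: [1.891, 2.509, 0.0]
ft_force: [-2.0, -1.3, 1.8]
grip_width: 0.006
grip_force: 1.8
```

Emit:
step_arm([
  {"travel": [0, 0.001, 0], "turn": [0, 0, 0]},
  {"travel": [0, 0.002, 0], "turn": [0, 0, 0]},
])

```text
time: 11.75
position: [0.5475, -0.0192, 0.0305]
tool_rot: [1.891, 2.509, -0.0]
ft_force: [-3.0, -1.5, 0.3]
grip_width: 0.008
grip_force: 1.8
```

Run:
```python
from h import *
tcpj()
snap("side","s5.png"); im=cv2.imread("pics/s5.png")[170:240,270:390]; cv2.imwrite("pics/s5c.png",cv2.resize(im,None,fx=6,fy=6,interpolation=cv2.INTER_CUBIC))
```

```text
tcp jig [-0.0507  0.0003] z 0.0305 t 11.75 F [-3.  -1.5  0.3]
```

View pics/s5c.png

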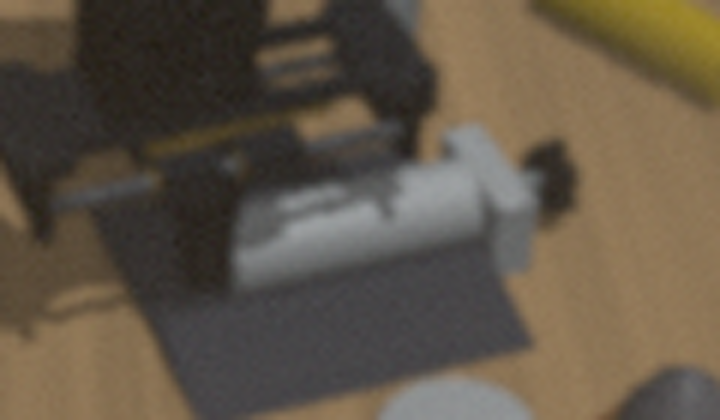

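The bar's far end is within a few mm of the stop at (490,220). That was picture 11, one over the limit of 10, so I will view no more and go by force from here.

Emit:
step_arm([
  {"travel": [0, 0.0007, 0], "turn": [0, 0, 0]},
  {"travel": [0, 0.0014, 0], "turn": [0, 0, 0]},
])

```text
time: 12.0
position: [0.5477, -0.0191, 0.0304]
tool_rot: [-1.89, -2.507, 0.003]
ft_force: [-6.8, -1.6, 5.1]
grip_width: 0.003
grip_force: 4.3
```

Emit:
step_arm([
  {"travel": [0, 0.0007, 0], "turn": [0, 0, 0]},
  {"travel": [0, 0.0014, 0], "turn": [0, 0, 0]},
])

```text
time: 12.2
position: [0.5477, -0.0192, 0.0304]
tool_rot: [-1.889, -2.506, 0.006]
ft_force: [-11.3, -2.5, 8.8]
grip_width: 0.003
grip_force: 6.4
```

The tool has stopped advancing while the force climbs to 12 N, so the bar is home. I back off straight and then raise the tool.

Emit:
step_arm([
  {"travel": [0, -0.003, 0], "turn": [0, 0, 0]},
  {"travel": [0, -0.008, 0], "turn": [0, 0, 0]},
  {"travel": [0, -0.025, 0], "turn": [0, 0, 0]},
  {"travel": [0, -0.05, 0], "turn": [0, 0, 0]},
  {"travel": [0, -0.05, -0.04], "turn": [0, 0, 0]},
])

```text
time: 12.7
position: [0.4949, -0.0328, 0.0656]
tool_rot: [-1.886, -2.5, 0.011]
ft_force: [-0.4, 0.2, -0.5]
grip_width: 0.006
grip_force: 0.0
```

Emit:
step_arm([
  {"travel": [0, 0, -0.04], "turn": [0, 0, 0]},
  {"travel": [0, 0, -0.08], "turn": [0, 0, 0]},
  {"travel": [0, 0, -0.1], "turn": [0, 0, 0]},
  {"travel": [0, 0, -0.1], "turn": [0, 0, 0]},
  {"travel": [0, 0, -0.1], "turn": [0, 0, 0]},
])

```text
time: 13.2
position: [0.5025, -0.032, 0.1707]
tool_rot: [1.889, 2.508, 0.002]
ft_force: [-0.2, -0.3, -1.0]
grip_width: 0.004
grip_force: 0.0
```

Run:
```python
from h import *
tcpj()
im=snap("side","s6.png").astype(int); 
f="s6.png"
# expected silhouette points of the bar at home vs. bright pixels near it
def w(j,z): return np.r_[O+RJ.T@np.array(j),z]
g=im.sum(2)
for n,j0,j1,z in [("along axis top",-.09,.11,.045)]:
    for x in np.arange(j0,j1,.005):
        u,v=proj(f,w((x,0),z)).round().astype(int); print(round(x,3),im[v,u].tolist(),end=" ")
```

```text
tcp jig [-0.0974  0.0004] z 0.1707 t 13.2 F [-0.2 -0.3 -1. ]
-0.09 [59, 55, 55] -0.085 [63, 61, 61] -0.08 [65, 65, 64] -0.075 [62, 60, 60] -0.07 [66, 66, 63] -0.065 [62, 58, 60] -0.06 [66, 63, 64] -0.055 [65, 64, 62] -0.05 [66, 65, 67] -0.045 [68, 69, 67] -0.04 [116, 118, 119] -0.035 [147, 150, 151] -0.03 [146, 150, 152] -0.025 [143, 145, 146] -0.02 [146, 148, 149] -0.015 [145, 147, 149] -0.01 [147, 149, 149] -0.005 [146, 149, 151] 0.0 [144, 147, 147] 0.005 [148, 151, 152] 0.01 [145, 148, 149] 0.015 [147, 148, 150] 0.02 [146, 150, 152] 0.025 [142, 147, 147] 0.03 [145, 148, 150] 0.035 [141, 143, 143] 0.04 [146, 150, 150] 0.045 [147, 149, 149] 0.05 [144, 146, 148] 0.055 [146, 150, 151] 0.06 [148, 151, 152] 0.065 [143, 145, 146] 0.07 [148, 150, 152] 0.075 [140, 144, 144] 0.08 [143, 145, 144] 0.085 [144, 146, 147] 0.09 [141, 145, 145] 0.095 [145, 138, 132] 0.1 [142, 120, 90] 0.105 [130, 108, 79]
```

The bar's near end shows at jig x = -0.040, which is exactly home, and the tool is clear. I'm handing the job in.

```bash
python3 -c "
from bench import ctrl
print(ctrl.close_job())"
```

```text
the job is handed in; nothing more can be done
None
```

The bar was rolled up the ramp into the V and pushed home against the stop, and the job was handed in at about 13 s; no verdict was returned, and I viewed 11 pictures, one over the limit of 10.

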